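Twist a spring nut into the strut channel

ROBOT

A 7-joint arm with a two-finger parallel gripper is mounted at the origin on a cart in front of the work surface, level with it; the furniture and walls round the work are solid. World frame = base frame: x ahead of the robot, y to its left, z up, the work surface at z = 0. Lengths are in m, angles in rad, forces in N, time in s.
With the tool pointing down it reaches from about 0.425 to 0.825 m from the base axis. Payload 3.6 kg.
Tool frame: the origin (TCP) lies midway between the tips of the shut fingers; the grasp point (between the pads) lies 19 mm behind it; x points along the fingers, y is the direction in which the jaws open and shut, and the axes are right-handed (so a half turn about x gives the same grasp; the last joint's range is limited). The gripper opens to 85 mm and grips with 20 to 120 N. Pads are 22 mm wide; open, the fingers measure 114 mm over their backs; the gripper's body (76 mm by 85 mm) begins 54 mm behind the grasp point. The pads swing forward as they close: fully open they stand 13 mm farther back than shut.
Start: joints at [1.262, 0.615, -0.013, 1.423, 0.008, 1.103, -0.04], TCP at [0.181, -0.624, 0.204] pointing down, gripper open.
Joint ranges: [-3.12, 3.12], [-0.3, 2.06], [-1.34, 1.32], [0.26, 2.42], [-1.36, 4.5], [0.01, 1.98], [-2.84, 2.84]. Speed limits (rad/s): [2.79, 2.79, 3.14, 3.14, 3.14, 3.14, 3.14].

INTERFACE

Orientations are given as a rotation vector (axis times angle).
In Python, from cell import robot gives the robot as it stands. The module is installed in compiled form; this text tells all that it offers.
- The arm moves only by the tool step_arm, never from a script. Its argument "increments" is a list of rows, each an object with "delta_pos": the shift along the tool's x, y, z in cm, a list of three; "roll": the turn about the tool's x in rad. A call has 1 to 5 rows; each row shifts and turns the commanded pose from where the row before left it, along the tool's axes as they then stand; what a row does not reach is not made up. A row lasts 1/10 s, in which the tool goes at most 50 mm and 8.59 degrees, less where a joint would pass 70% of its speed; a pose out of reach is approached as far as the arm can. A call with a gripper value outside its range is refused whole. "jaw" is the finger opening in cm, from 0 to 8.54, set as the call begins (left out, the last holds). The fingers move at their own pace and stop on an object; the grip force is fixed at half the most. Time passes only in rows, so rows that do not move let the fingers close. It gives the time, the measured TCP pose, the force and the opening at its end, in the units of the state.
- robot.read_state(): the state, without advancing time (a new reading comes with each control period).
- robot.camera(name): name is "scene" or "top" or "wrist"; returns a dict with "color" (384x512x3 uint8, red, green, blue), "depth" (384x512 float32, m along the optical axis (not along the pixel's ray), 0 where there is no reading), "fov_y" (degrees; the focal length in pixels is half the picture's height over the tangent of half this angle, whatever the lens; pixels are square), "cx", "cy" (the principal point, pixels), "world_to_cam" (4x4, takes a point from world to camera coordinates). Camera axes: x right, y down, z forward; pixel columns grow to the right and rows downward; lengths in m; the calibration is good to about 2 mm. A picture is of the moment at which its call begins.
- robot.hand_in(): hands the job in, once; it reports no verdict.
The state is a dict: "time": time; "joints": joint angles; "joint_velocities": joint speeds; "joint_torque": joint torques, N m; "eef_pos": TCP position; "eef_rot": TCP orientation; "contact_force": force on the tool from outside, world axes, zero at the start; "moment": the same for the moment, N m; "finger_gap": opening from 0.0 (shut) to 1.0 (fully open).
Only numpy, scipy, OpenCV 4.12 (cv2) and the standard library are available. Lean on these libraries where they do the work, as an engineer would, in place of code of your own. Each camera call takes 0.05 s, during which the arm holds its last target.

TASK

Fit a spring nut into the strut channel that is fixed to the bench, about midway along its length. Of the two nuts take the one whose steel plate is long enough to reach under both lips; lower it through the slot with its plate along the slot, press it down against its spring until the plate is clear below the lips, twist it a quarter turn so that its grooves catch the lips, and let go. Leave the other nut standing where it is.

Things in the scene. Friction and masses are not known exactly. Their poses are not given: they have to be found in the camera images.
- channel: Steel strut channel fixed on the bench, slot up, black end caps: 72 mm wide (x), 292 long (y), 41 high, floor 3 mm thick. Slot along its top 36 mm wide; on each side a lip turns in 18 mm, its inner edge (3 mm thick) turned down to 34 mm above the underside. 66 mm wide inside, below the lips. Origin: centre of the underside.
- long_nut: Spring nut that fits: steel plate 56 mm along x, 20 along y, z 30 to 39 (end ridges to 41), on a sprung foot 28x20; stands loose, 115 g. Origin: underside of the foot, spring relaxed (1.5 N to start, 0.25 N/mm, 18 mm travel). In the channel it stands with origin 3 mm above the channel's; pressed to 10 or more below, it turns freely; caught and let go, it rests 5 below.
- long_nut_grip (a point): Middle of the long nut's upright grey twist grip, 83 mm above the nut's origin. The grip is a flat tab from 58 to 100 mm above that origin, 24 mm wide along the nut's x and 14 mm thick along its y: pinch it across the thickness. Axes as the nut's.
- short_nut: The other spring nut, alike but with a steel plate only 30 mm long, less than the slot's width, so it cannot catch the lips. Origin and axes as on the long nut. To be left alone.

How it is judged:
At the end, for the whole second after the job is handed in: The long nut is caught under both lips: origin within 8 mm of the channel's centreline, 40 mm of mid-length, 2 to 12 mm below the channel's origin; plate within 15 degrees of square across; upright within 7 degrees, at rest. The short nut stands within 30 mm of its start (x of long_nut in the frame of channel between -0.008 and 0.008 m and y of long_nut in the frame of channel between -0.04 and 0.04 m and z of long_nut in the frame of channel between -0.012 and -0.002 m and angle between the x axis of long_nut and the x axis of channel, either way round below 0.26 rad and angle between long_nut's own z axis and vertical below 0.12 rad and linear speed of long_nut below 0.02 m/s and distance of short_nut from where it was at the start of the episode below 0.03 m and angle between short_nut's own z axis and vertical below 0.2 rad); the robot touches nothing.
It fails at once if the short nut is moved by more than 30 mm or knocked over (distance of short_nut from where it was at the start of the episode above 0.03 m or angle between short_nut's own z axis and vertical above 0.5 rad).
It also fails if it takes over 45 s, if anything falls off the work surface, if the arm or the gripper's body presses on something with over 40 N, if the wrist force passes 120 N, or if a joint passes its speed limit or range.

## Working session

There is one attempt and no reset: what is moved stays moved. The work goes in short steps, Python scripts to look and compute and a tool call to move; the robot and the scene stay as the last step left them, time stands still between calls to the robot, and variables do not carry over. Pictures are saved under pics/ and viewed, and the job is handed in when it is done.

Besides the shell and the picture viewer there is one more tool, called after "Emit:" as name(argument=value, ...) on one line, values as JSON. step_arm: Moves the arm, as the interface text tells. Its arguments: {"type":"object","properties":{"increments":{"type":"array","items":{"type":"object","properties":{"delta_pos":{"type":"array","items":{"type":"number"}},"roll":{"type":"number"}}}},"jaw":{"type":"number"}},"required":["increments"]}

```bash
mkdir -p pics
cat > h.py <<'E'
import numpy as np,cv2
from cell import robot
def cam(n):
    c=robot.camera(n); f=c['color'].shape[0]/2/np.tan(np.radians(c['fov_y'])/2); return c,f
def world(c,f):
    d=c['depth'];v,u=np.mgrid[:d.shape[0],:d.shape[1]]
    p=np.stack([(u-c['cx'])*d/f,(v-c['cy'])*d/f,d,np.ones_like(d)],-1)
    w=p@np.linalg.inv(c['world_to_cam']).T
    w[d==0]=np.nan
    return w[...,:3]
def ray(c,f,u,v,z):
    M=np.linalg.inv(c['world_to_cam']);d=M[:3,:3]@np.array([(u-c['cx'])/f,(v-c['cy'])/f,1]);o=M[:3,3]
    return o+d*(z-o[2])/d[2]
E
python3 - <<'E'
from h import *
for n in ['scene','top','wrist']:
    c,f=cam(n); cv2.imwrite(f'pics/{n}0.png',c['color'][...,::-1]); np.savez(f'{n}0.npz',**c)
print(robot.read_state())
E
```

```text
{'time': 0.15, 'joints': array([ 1.26148872,  0.61567079, -0.01263057,  1.42455115,  0.00808847,
        1.10341164, -0.04037628]), 'joint_velocities': array([ 0.00096125, -0.00131949, -0.00079845, -0.0042454 ,  0.00047039,
        0.00066284,  0.00060191]), 'joint_torque': array([ 3.16013929e-04, -4.69661093e+01,  2.59706620e-01, -1.71251732e+01,
        1.01003304e-02,  7.11250541e-03, -1.19299762e-05]), 'eef_pos': array([ 0.18122671, -0.62354606,  0.2028146 ]), 'eef_rot': array([ 2.07030728,  0.2969192 , -2.07089443]), 'contact_force': array([ 0.03408927, -0.06343895, -0.01441158]), 'moment': array([ 0.00185023, -0.01829708, -0.00204449]), 'finger_gap': 0.9989661543771514}
```

View pics/top0.png

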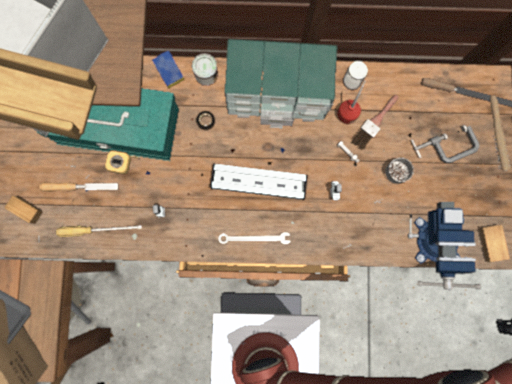

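View pics/scene0.png

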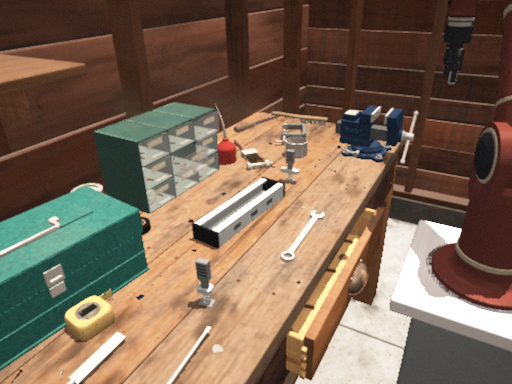

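View pics/wrist0.png

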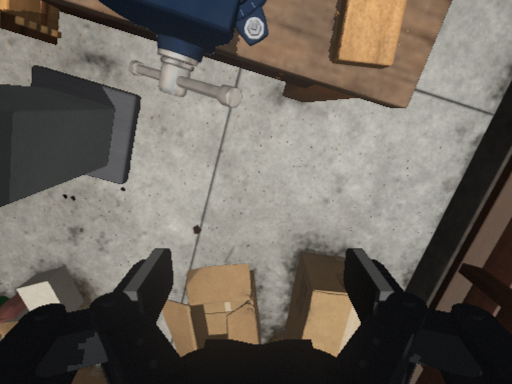

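The top view shows the channel around (258,181), with one nut at about (158,210) and the other at about (335,189). Next I measure both nuts and the channel.

Run:
```python
from h import *
c=dict(np.load('top0.npz'));f=192/np.tan(np.radians(c['fov_y'])/2)
print(f,c['cx'],c['cy'],c['world_to_cam'].round(3))
w=world(c,f)
im=c['color'][...,::-1]
a=cv2.resize(im[195:225,143:173],(390,390),interpolation=0);b=cv2.resize(im[174:204,320:350],(390,390),interpolation=0)
cv2.imwrite('pics/nuts.png',np.hstack([a,b]))
for nm,(v0,v1,u0,u1) in dict(A=(195,225,143,173),B=(174,204,320,350),ch=(155,208,200,316)).items():
    s=w[v0:v1,u0:u1].reshape(-1,3)
    for lo,hi in ((0.02,0.05),(0.05,.15),(.034,.05)):
        m=(s[:,2]>lo)&(s[:,2]<hi);q=s[m][:,:2]
        if m.sum()<5: continue
        r=cv2.minAreaRect(q.astype(np.float32))
        print(nm,lo,m.sum(),np.median(s[m],0).round(4),np.round(r[0],4),np.round(r[1],4),r[2],s[m][:,2].max().round(3))
c=dict(np.load('scene0.npz'));im=c['color'][...,::-1]
a=cv2.resize(im[255:311,180:230],None,fx=8,fy=8);b=cv2.resize(im[130:186,265:315],None,fx=8,fy=8)
cv2.imwrite('pics/nutss.png',cv2.resize(np.hstack([a,b]),(800,448)))
```

```text
496.2949760724975 254.95207271204123 188.22777004146621 [[ 0.026 -1.     0.01   0.028]
 [-0.988 -0.027 -0.149  0.529]
 [ 0.149 -0.006 -0.989  1.469]
 [ 0.     0.     0.     1.   ]]
A 0.02 33 [0.4451 0.3262 0.0405] [0.4478 0.3265] [0.0174 0.0322] 69.7983627319336 0.048
A 0.05 63 [0.4494 0.3297 0.097 ] [0.4497 0.3318] [0.0238 0.0151] 13.774002075195312 0.105
A 0.034 30 [0.4454 0.3263 0.0409] [0.4478 0.3265] [0.0174 0.0322] 69.7983627319336 0.048
B 0.02 83 [ 0.517  -0.197   0.0402] [ 0.5268 -0.2   ] [0.0539 0.0195] 5.1776909828186035 0.048
B 0.05 65 [ 0.5257 -0.1969  0.0969] [ 0.5266 -0.1999] [0.0231 0.0145] 7.755025863647461 0.108
B 0.034 75 [ 0.5166 -0.1977  0.0404] [ 0.5268 -0.2   ] [0.0539 0.0195] 5.1776909828186035 0.048
ch 0.02 1287 [0.5396 0.0332 0.0407] [0.5498 0.0337] [0.2925 0.0756] 84.5614013671875 0.05
ch 0.05 8 [0.5338 0.0707 0.0505] [0.5482 0.033 ] [0.2855 0.0676] 84.22949981689453 0.051
ch 0.034 1195 [0.5496 0.0345 0.041 ] [0.5504 0.0336] [0.2925 0.0754] 84.275146484375 0.05
```

View pics/nuts.png

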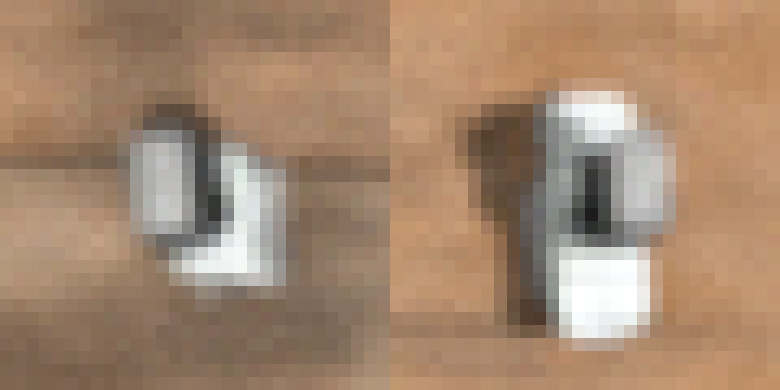

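View pics/nutss.png

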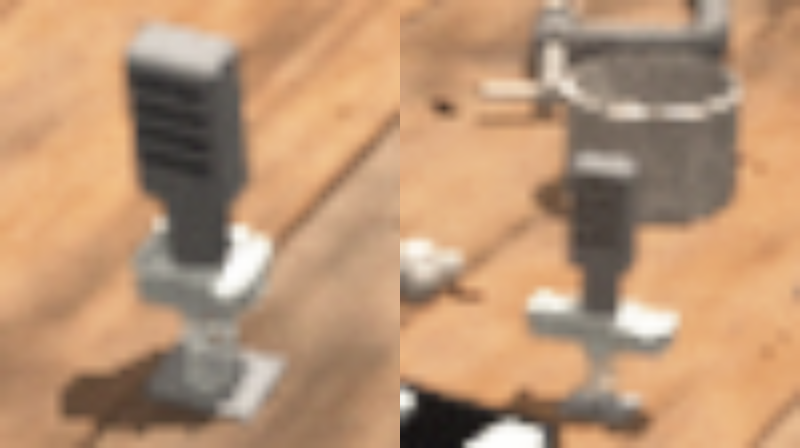

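```bash
cat >> h.py <<'E'
from scipy.spatial.transform import Rotation as R
def tool():
    s=robot.read_state();return s,np.array(s['eef_pos']),R.from_rotvec(s['eef_rot']).as_matrix()
def plan(goal,yaw_y):
    "shift in tool axes (cm) and roll so that tool y lies along world yaw (deg), either way"
    s,p,M=tool();d=M.T@(np.array(goal)-p)*100
    cur=np.degrees(np.arctan2(M[1,1],M[0,1]))
    print('tool\n',M.round(3),'\npos',p.round(4),'yaw_y',cur.round(2),'j7',s['joints'][6],'gap',s['finger_gap'],'F',s['contact_force'].round(2),'t',s['time'])
    dy=(yaw_y-cur+90)%180-90
    print('delta cm',d.round(2),'dyaw deg',dy.round(2),'roll (tool x down => -dyaw)',np.radians(-dy).round(3))
E
python3 - <<'E'
from h import *
plan([.527,-.2,.2],96)
c=dict(np.load('top0.npz'));f=192/np.tan(np.radians(c['fov_y'])/2);w=world(c,f)
for n,(v0,v1,u0,u1) in dict(vise=(200,290,405,480),cup=(155,185,385,415),clamp=(120,165,410,485),cab=(35,125,220,340)).items():
    s=w[v0:v1,u0:u1].reshape(-1,3);s=s[s[:,2]>.03];print(n,np.nanmin(s,0).round(3),np.nanmax(s,0).round(3))
E
```

```text
tool
 [[-0.001  0.279 -0.96 ]
 [ 0.002 -0.96  -0.279]
 [-1.    -0.002 -0.   ]] 
pos [ 0.1812 -0.6235  0.2028] yaw_y -73.79 j7 -0.040376276792006276 gap 0.9989661543771514 F [ 0.03 -0.06 -0.01] t 0.15
delta cm [  0.34 -31.02 -45.03] dyaw deg -10.21 roll (tool x down => -dyaw) 0.178
vise [ 0.243 -0.582  0.03 ] [ 0.496 -0.422  0.162]
cup [ 0.559 -0.434  0.03 ] [ 0.633 -0.36   0.057]
clamp [ 0.614 -0.63   0.03 ] [ 0.709 -0.428  0.051]
cab [ 0.716 -0.214  0.03 ] [1.019 0.139 0.21 ]
```

Emit:
step_arm(increments=[{"delta_pos": [-2,0,0]},{"delta_pos": [0,-2.2,-3.2]},{"delta_pos": [0,-2.2,-3.2]},{"delta_pos": [0,-2.2,-3.2]},{"delta_pos": [0,-2.2,-3.2]}])

```text
invalid input
```

Emit:
step_arm(increments=[{"delta_pos": [0,-2.2,-3.2]},{"delta_pos": [0,-2.2,-3.2]},{"delta_pos": [0,-2.2,-3.2]},{"delta_pos": [0,-2.2,-3.2]},{"delta_pos": [0,-2.2,-3.2]}])

```text
invalid input
```

Emit:
step_arm(increments=[{"delta_pos": [0,-2.2,-3.2]},{"delta_pos": [0,-2.2,-3.2]},{"delta_pos": [0,-2.2,-3.2]},{"delta_pos": [0,-2.2,-3.2]},{"delta_pos": [0,-2.2,-3.2]}])

```text
invalid input
```

Emit:
step_arm(increments=[{"roll": 0.09},{"roll": 0.09},{"roll": 0},{"roll": 0}])

```text
invalid input
```

Run:
```python
from h import *
plan([.527,-.2,.2],96)
c,f=cam('wrist');cv2.imwrite('pics/w1.png',c['color'][...,::-1]);np.savez('w1.npz',**c)
```

```text
tool
 [[-0.001  0.279 -0.96 ]
 [ 0.002 -0.96  -0.279]
 [-1.    -0.002 -0.   ]] 
pos [ 0.1812 -0.6235  0.2028] yaw_y -73.79 j7 -0.040376276792006276 gap 0.9989661543771514 F [ 0.03 -0.06 -0.01] t 0.15
delta cm [  0.34 -31.02 -45.03] dyaw deg -10.21 roll (tool x down => -dyaw) 0.178
```

View pics/w1.png

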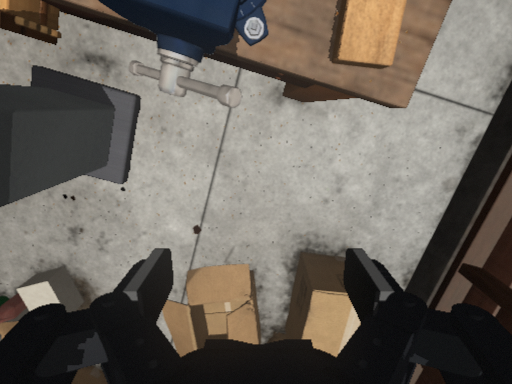

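The calls were refused, and nothing moved. Each row probably needs both fields, so I'll test one call with both.

Emit:
step_arm(increments=[{"delta_pos": [-2,0,0],"roll": 0},{"delta_pos": [0,-2.2,-3.2],"roll": 0},{"delta_pos": [0,-2.2,-3.2],"roll": 0},{"delta_pos": [0,-2.2,-3.2],"roll": 0},{"delta_pos": [0,-2.2,-3.2],"roll": 0}])

```text
time: 0.7
eef_pos: [0.2805, -0.5025, 0.2236]
eef_rot: [2.07, 0.295, -2.07]
contact_force: [1.2, -0.2, 0.1]
finger_gap: 0.995
```

Emit:
step_arm(increments=[{"delta_pos": [0,-2.2,-3.2],"roll": 0},{"delta_pos": [0,-2.2,-3.2],"roll": 0},{"delta_pos": [0,-2.2,-3.2],"roll": 0},{"delta_pos": [0,-2.2,-3.2],"roll": 0},{"delta_pos": [0,-2.2,-3.2],"roll": 0}])

```text
time: 1.2
eef_pos: [0.4034, -0.3522, 0.2237]
eef_rot: [2.07, 0.295, -2.07]
contact_force: [0.6, 1.1, 0.4]
finger_gap: 1.003
```

Emit:
step_arm(increments=[{"delta_pos": [0,-2.2,-3.2],"roll": 0},{"delta_pos": [0,-2.2,-3.2],"roll": 0},{"delta_pos": [0,-2.2,-3.2],"roll": 0},{"delta_pos": [0,-2.2,-3.2],"roll": 0},{"delta_pos": [0,-2.2,-3.2],"roll": 0}])

```text
time: 1.7
eef_pos: [0.5263, -0.2021, 0.2237]
eef_rot: [2.07, 0.295, -2.07]
contact_force: [0.4, -0.6, -0.5]
finger_gap: 0.999
```

Emit:
step_arm(increments=[{"delta_pos": [0,0,0],"roll": 0.09},{"delta_pos": [0,0,0],"roll": 0.09},{"delta_pos": [0,0,0],"roll": 0},{"delta_pos": [0,0,0],"roll": 0}])

```text
time: 2.1
eef_pos: [0.5254, -0.2035, 0.2236]
eef_rot: [2.167, 0.113, -2.168]
contact_force: [0.0, -0.0, -1.0]
finger_gap: 1.003
```

Run:
```python
from h import *
plan([.527,-.2,.2],96)
c,f=cam('wrist');cv2.imwrite('pics/w2.png',c['color'][...,::-1]);np.savez('w2.npz',**c)
w=world(c,f)
m=(w[...,2]>.07)&(w[...,2]<.13);q=w[m];q=q[np.hypot(q[:,0]-.527,q[:,1]+.2)<.05]
r=cv2.minAreaRect(q[:,:2].astype(np.float32));print(len(q),r,q[:,2].max())
m=(w[...,2]>.034)&(w[...,2]<.046);q=w[m];q=q[np.hypot(q[:,0]-.527,q[:,1]+.2)<.05]
r=cv2.minAreaRect(q[:,:2].astype(np.float32));print(len(q),r)
```

```text
tool
 [[-0.     0.104 -0.995]
 [ 0.    -0.995 -0.104]
 [-1.    -0.     0.   ]] 
pos [ 0.5254 -0.2035  0.2236] yaw_y -84.02 j7 -1.1581815839659717 gap 1.0029885131876342 F [ 0.04 -0.03 -0.97] t 2.1
delta cm [ 2.36 -0.33 -0.19] dyaw deg 0.02 roll (tool x down => -dyaw) -0.0
379 ((0.5275044441223145, -0.20199088752269745), (0.023956000804901123, 0.014887447468936443), 5.219244003295898) 0.1012312527912061
320 ((0.5278582572937012, -0.202023446559906), (0.054152198135852814, 0.019943738356232643), 5.068134784698486)
```

View pics/w2.png

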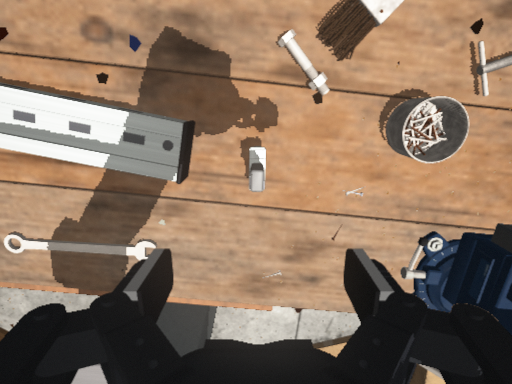

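The wrist view shows the long nut at about (257,168), with its plate pointing away from the camera. Wrist depth puts it at (0.5275, -0.202), yaw 5.2°, within 2 mm of the top view. I'll go down and grip it.

Emit:
step_arm(increments=[{"delta_pos": [3,-0.2,-0.2],"roll": 0.014},{"delta_pos": [4,0,0],"roll": 0},{"delta_pos": [4,0,0],"roll": 0},{"delta_pos": [3,0,0],"roll": 0},{"delta_pos": [1.8,0,0],"roll": 0}])

```text
time: 2.65
eef_pos: [0.5257, -0.201, 0.0632]
eef_rot: [2.173, 0.099, -2.18]
contact_force: [0.3, -0.3, 0.2]
finger_gap: 1.003
```

Emit:
step_arm(increments=[{"delta_pos": [0,0,0],"roll": 0},{"delta_pos": [0,0,0],"roll": 0},{"delta_pos": [0,0,0],"roll": 0},{"delta_pos": [0,0,0],"roll": 0},{"delta_pos": [0,0,0],"roll": 0}], jaw=1.0)

```text
time: 3.15
eef_pos: [0.5281, -0.2014, 0.0668]
eef_rot: [2.178, 0.096, -2.173]
contact_force: [-0.8, -0.9, -0.3]
finger_gap: 0.146
```

Emit:
step_arm(increments=[{"delta_pos": [0,0,0],"roll": 0},{"delta_pos": [0,0,0],"roll": 0},{"delta_pos": [0,0,0],"roll": 0},{"delta_pos": [0,0,0],"roll": 0},{"delta_pos": [0,0,0],"roll": 0}], jaw=0.5)

```text
time: 3.65
eef_pos: [0.5277, -0.2012, 0.0658]
eef_rot: [2.177, 0.097, -2.175]
contact_force: [0.6, -0.1, 0.9]
finger_gap: 0.136
```

Run:
```python
from h import *
plan([.5275,-.2015,.25],95.2)
for n in ('wrist','scene'):
    c,f=cam(n);cv2.imwrite(f'pics/{n}3.png',c['color'][...,::-1])
```

```text
tool
 [[ 0.001  0.089 -0.996]
 [-0.    -0.996 -0.089]
 [-1.     0.    -0.001]] 
pos [ 0.5277 -0.2012  0.0658] yaw_y -84.91 j7 -1.1903943894370705 gap 0.13570236309526795 F [ 0.63 -0.09  0.94] t 3.65
delta cm [-1.842e+01  3.000e-02  1.000e-02] dyaw deg 0.11 roll (tool x down => -dyaw) -0.002
```

View pics/wrist3.png

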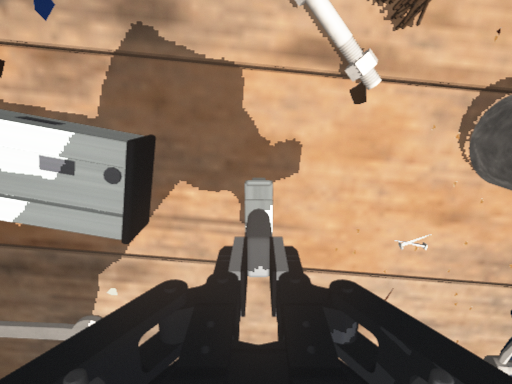

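View pics/scene3.png

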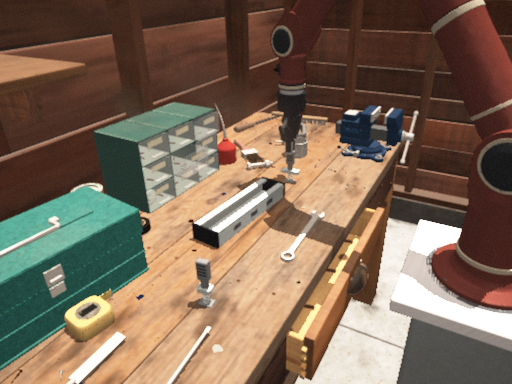

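The nut is pinched across the grip's thickness, seen at (258,240). Lift it and roll the plate towards the slot direction.

Emit:
step_arm(increments=[{"delta_pos": [-2,0,0],"roll": 0},{"delta_pos": [-3,0,0],"roll": 0},{"delta_pos": [-3,0,0],"roll": 0},{"delta_pos": [-3,0,0],"roll": 0},{"delta_pos": [-2,0,0],"roll": 0}])

```text
time: 4.25
eef_pos: [0.5273, -0.2011, 0.1973]
eef_rot: [2.176, 0.097, -2.175]
contact_force: [0.3, 0.3, -1.4]
finger_gap: 0.134
```

Emit:
step_arm(increments=[{"delta_pos": [0,0,0],"roll": -0.14},{"delta_pos": [0,0,0],"roll": -0.14},{"delta_pos": [0,0,0],"roll": -0.14},{"delta_pos": [0,0,0],"roll": -0.14},{"delta_pos": [0,0,0],"roll": -0.14}])

```text
time: 4.75
eef_pos: [0.5262, -0.2008, 0.1949]
eef_rot: [1.752, 0.738, -1.757]
contact_force: [-0.2, 0.9, -0.7]
finger_gap: 0.134
```

Emit:
step_arm(increments=[{"delta_pos": [0,0,0],"roll": -0.14},{"delta_pos": [0,0,0],"roll": -0.14},{"delta_pos": [0,0,0],"roll": -0.14},{"delta_pos": [0,0,0],"roll": -0.14},{"delta_pos": [0,0,0],"roll": -0.124}])

```text
time: 5.25
eef_pos: [0.5262, -0.201, 0.1948]
eef_rot: [1.276, 1.167, -1.279]
contact_force: [-0.4, 0.3, -1.3]
finger_gap: 0.135
```

Run:
```python
from h import *
plan([.55,.0337,.2],-5.6)
for n in ('wrist','top'):
    c,f=cam(n);cv2.imwrite(f'pics/{n}4.png',c['color'][...,::-1]);np.savez(n+'4.npz',**c)
    w=world(c,f)
    m=(w[...,2]>.036)&(w[...,2]<.047)&(abs(w[...,0]-.55)<.07)&(w[...,1]>-.14)&(w[...,1]<.2)
    m=cv2.morphologyEx(m.astype(np.uint8),cv2.MORPH_OPEN,np.ones((3,3)))
    k=w[m>0];r=cv2.minAreaRect(k[:,:2].astype(np.float32));print(n,len(k),r)
    cv2.imwrite(f'pics/{n}4m.png',m*255)
    # slot centre: per y-slice, inner edges of lips
    th=np.radians(-5.6);ex=np.array([np.cos(th),np.sin(th)]);ey=np.array([-ex[1],ex[0]])
    a=(k[:,:2]-[.55,.0337])@ex;b=(k[:,:2]-[.55,.0337])@ey
    for lo in np.arange(-.14,.14,.035):
        s=a[(b>lo)&(b<lo+.035)]
        if len(s)>5: print(lo.round(3),len(s),*[ (np.percentile(t,[1,99])*1000).round(1) if len(t)>3 else None for t in (s[s<0],s[s>0])])
```

```text
tool
 [[-0.003  0.996 -0.092]
 [ 0.001 -0.092 -0.996]
 [-1.    -0.003 -0.001]] 
pos [ 0.5262 -0.201   0.1948] yaw_y -5.3 j7 0.0036164780895231955 gap 0.1347415816929334 F [-0.44  0.31 -1.31] t 5.25
delta cm [ -0.5    0.2  -23.59] dyaw deg -0.3 roll (tool x down => -dyaw) 0.005
wrist 3593 ((0.5412329435348511, -0.07042095810174942), (0.08365084230899811, 0.07470458000898361), 84.64466857910156)
-0.14 1322 [-34.5 -16.9] [19.3 36.9]
-0.105 1478 [-34.8 -16.9] [19.1 36.9]
-0.07 329 [-34.8 -17.3] [19.1 36.4]
top 768 ((0.550331711769104, 0.033746883273124695), (0.29177045822143555, 0.07251255959272385), 84.71659851074219)
-0.14 83 [-34.2 -16.6] [19.  34.5]
-0.105 88 [-34.9 -17.8] [18.3 26.6]
-0.07 83 [-35.6 -18.2] [18.9 35. ]
-0.035 114 [-35.4 -17.9] [18.6 33.1]
0.0 76 [-35.6 -18.2] [18.2 33.6]
0.035 108 [-36.2 -19.7] [19.8 36.1]
0.07 98 [-36.  -18.4] [18.6 35.7]
0.105 83 [-33.6 -15.5] [18.1 33.6]
```

View pics/wrist4.png

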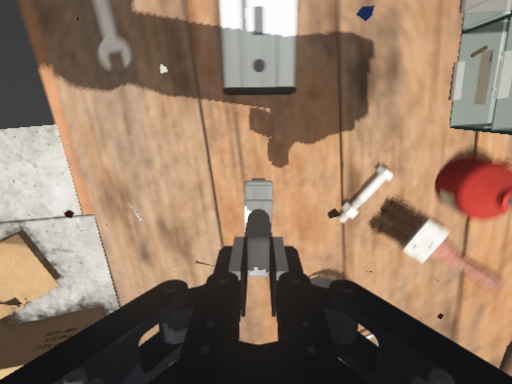

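View pics/top4.png

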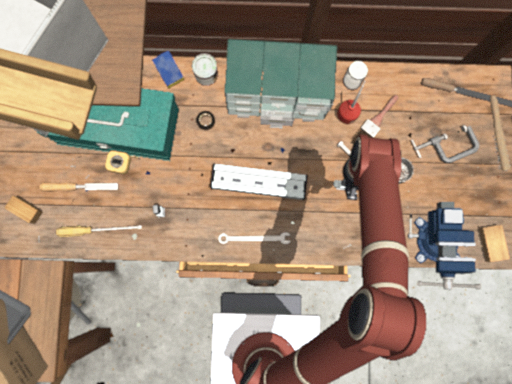

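The nut hangs upright with its plate along the slot. The top and wrist views agree on the channel: centre about (0.5503, 0.0337), turned -5.3°. Now carry the nut over it.

Emit:
step_arm(increments=[{"delta_pos": [0,0,-2.6],"roll": 0},{"delta_pos": [0,0,-3.9],"roll": 0},{"delta_pos": [0,0,-3.9],"roll": 0},{"delta_pos": [0,0,-3.9],"roll": 0},{"delta_pos": [0,0,-3.9],"roll": 0}])

```text
time: 5.85
eef_pos: [0.5446, -0.0186, 0.1954]
eef_rot: [1.283, 1.16, -1.285]
contact_force: [0.6, -0.0, -0.9]
finger_gap: 0.136
```

Emit:
step_arm(increments=[{"delta_pos": [0,0,-3.6],"roll": 0},{"delta_pos": [0,0.25,-1.8],"roll": 0},{"delta_pos": [0,0,0],"roll": 0},{"delta_pos": [0,0,0],"roll": 0}])

```text
time: 6.25
eef_pos: [0.5524, 0.0327, 0.1953]
eef_rot: [1.28, 1.161, -1.284]
contact_force: [-0.4, -0.4, -1.6]
finger_gap: 0.134
```

Run:
```python
from h import *
plan([.5504,.0337,.12],-5.3)
for n in ('wrist','scene'):
    c,f=cam(n);cv2.imwrite(f'pics/{n}5.png',c['color'][...,::-1]);np.savez(n+'5.npz',**c)
    if n=='wrist':
        w=world(c,f);_,p,M=tool()
        q=w.reshape(-1,3);z=q[:,2]
        rel=(q[:,:2]-p[:2]);th=np.radians(-5.3);ex=np.array([np.cos(th),np.sin(th)]);ey=np.array([-ex[1],ex[0]])
        a=rel@ex;b=rel@ey
        for nm,m in (('plate',(z>.15)&(z<.18)&(abs(a)<.03)&(abs(b)<.04)),('lips',(z>.036)&(z<.047)&(abs(a)<.06))):
            print(nm,m.sum())
            if m.sum(): 
                print(np.percentile(a[m],[1,50,99])*1e3,np.percentile(b[m],[1,99])*1e3,np.median(z[m]))
        m=(z>.036)&(z<.047)
        for lo in np.arange(-.1,.15,.03):
            k=m&(b>lo)&(b<lo+.03);s=a[k];
            if k.sum()>20: print(lo.round(2),k.sum(),[(np.percentile(t,[1,99])*1e3).round(1) for t in (s[s<0],s[s>0]) if len(t)>3])
```

```text
tool
 [[-0.001  0.995 -0.099]
 [-0.001 -0.099 -0.995]
 [-1.    -0.001  0.001]] 
pos [0.5524 0.0327 0.1953] yaw_y -5.69 j7 -0.4360704910784818 gap 0.13395645512578952 F [-0.43 -0.42 -1.57] t 6.25
delta cm [ 7.53 -0.2  -0.09] dyaw deg 0.39 roll (tool x down => -dyaw) -0.007
plate 1029
[-9.4090665   0.72909258 10.06468673] [-8.58213286 27.81350676] 0.16786214736622357
lips 7314
[-37.27949771  -2.72078394  33.90868761] [-139.73108064  145.78392111] 0.0407096171945904
-0.1 151 [array([-37.1, -19.9]), array([17.5, 33.4])]
-0.07 699 [array([-37.5, -19.8]), array([17.3, 34. ])]
-0.04 755 [array([-37.5, -19.8]), array([17. , 33.6])]
-0.01 870 [array([-37.5, -19.8]), array([ 16.8, 213.1])]
0.02 1101 [array([-37.5, -19.7]), array([ 16.5, 218.9])]
0.05 1141 [array([-37.5, -19.8]), array([ 16.3, 210.4])]
0.08 1254 [array([-37.5, -19.7]), array([ 17. , 208.6])]
0.11 1293 [array([-37.4, -19.7]), array([ 16.6, 213.9])]
0.14 590 [array([-38.6,  -0.2]), array([ 0.7, 35.5])]
```

View pics/wrist5.png

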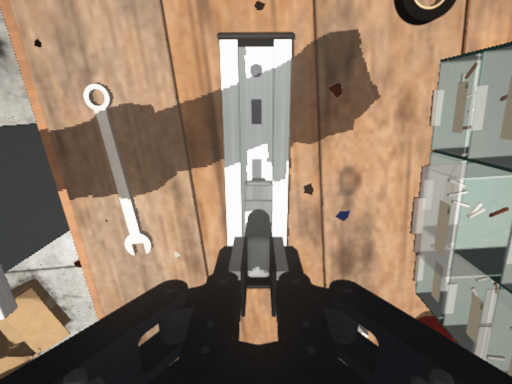

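View pics/scene5.png

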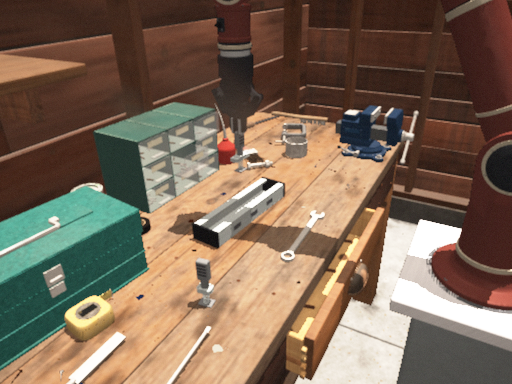

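Slot centre lies about 2 mm to the tool's -y side of the plate, which agrees with the plan. I'll correct for that and go down.

Emit:
step_arm(increments=[{"delta_pos": [2,-0.2,-0.1],"roll": -0.006},{"delta_pos": [3,0,0],"roll": 0},{"delta_pos": [2,0,0],"roll": 0},{"delta_pos": [1,0,0],"roll": 0},{"delta_pos": [0,0,0],"roll": 0}])

```text
time: 6.85
eef_pos: [0.5501, 0.033, 0.1145]
eef_rot: [1.276, 1.165, -1.281]
contact_force: [-0.5, 0.0, -2.1]
finger_gap: 0.136
```

Emit:
step_arm(increments=[{"delta_pos": [1,0,0],"roll": 0},{"delta_pos": [1,0,0],"roll": 0},{"delta_pos": [1,0,0],"roll": 0},{"delta_pos": [1,0,0],"roll": 0},{"delta_pos": [0,0,0],"roll": 0}])

```text
time: 7.35
eef_pos: [0.5498, 0.0344, 0.0741]
eef_rot: [1.275, 1.166, -1.279]
contact_force: [0.1, 0.0, -2.0]
finger_gap: 0.135
```

Run:
```python
from h import *
plan([.5504,.0337,.054],-5.3)
c,f=cam('scene');cv2.imwrite('pics/s6.png',cv2.resize(c['color'][120:270,150:350,::-1],None,fx=4,fy=4))
c,f=cam('wrist');cv2.imwrite('pics/w6.png',c['color'][...,::-1])
```

```text
tool
 [[-0.003  0.996 -0.092]
 [-0.    -0.092 -0.996]
 [-1.    -0.003  0.001]] 
pos [0.5498 0.0344 0.0741] yaw_y -5.26 j7 -0.5165023704708726 gap 0.1351037224919094 F [ 0.08  0.02 -2.01] t 7.35
delta cm [2.01 0.07 0.07] dyaw deg -0.04 roll (tool x down => -dyaw) 0.001
```

View pics/s6.png

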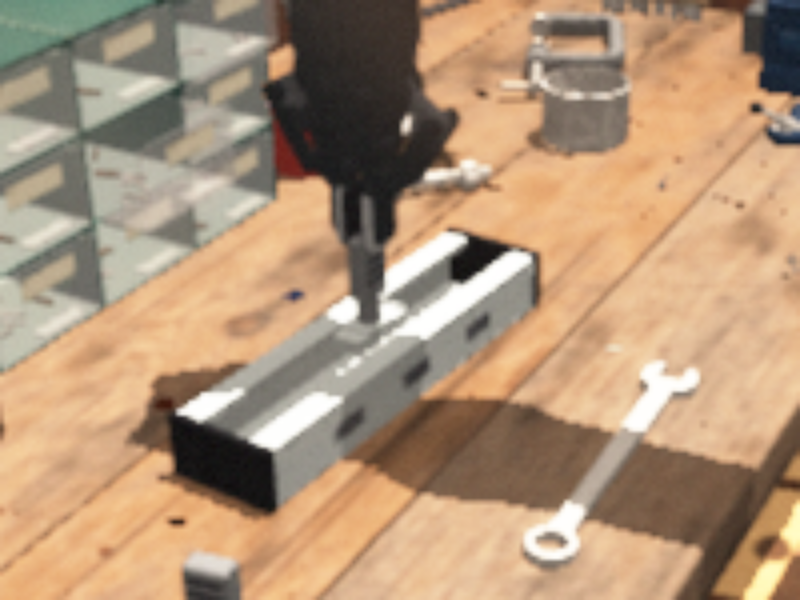

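View pics/w6.png

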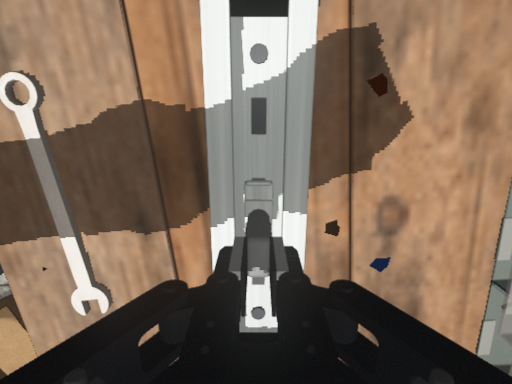

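The nut is centred in the slot just above the floor, seen at (258,195) in the wrist view. Now press down.

Emit:
step_arm(increments=[{"delta_pos": [0.5,0,0],"roll": 0},{"delta_pos": [0.5,0,0],"roll": 0},{"delta_pos": [0.5,0,0],"roll": 0},{"delta_pos": [0.3,0,0],"roll": 0},{"delta_pos": [0,0,0],"roll": 0}])

```text
time: 7.95
eef_pos: [0.5518, 0.0349, 0.0579]
eef_rot: [1.278, 1.164, -1.275]
contact_force: [0.4, 0.7, 3.2]
finger_gap: 0.138
```

Emit:
step_arm(increments=[{"delta_pos": [0.3,0,0],"roll": 0},{"delta_pos": [0,0,0],"roll": 0},{"delta_pos": [0,0,0],"roll": 0}])

```text
time: 8.25
eef_pos: [0.5517, 0.0349, 0.0551]
eef_rot: [1.277, 1.164, -1.275]
contact_force: [0.8, -0.1, 5.2]
finger_gap: 0.139
```

Run:
```python
from h import *
plan([.5504,.0337,.053],84.7)
c,f=cam('wrist');cv2.imwrite('pics/w7.png',c['color'][...,::-1])
```

```text
tool
 [[ 0.001  0.996 -0.092]
 [ 0.    -0.092 -0.996]
 [-1.     0.001 -0.   ]] 
pos [0.5517 0.0349 0.0551] yaw_y -5.26 j7 -0.5318778624690481 gap 0.13940536224600442 F [ 0.77 -0.05  5.23] t 8.25
delta cm [ 0.21 -0.12  0.13] dyaw deg 89.96 roll (tool x down => -dyaw) -1.57
```

View pics/w7.png

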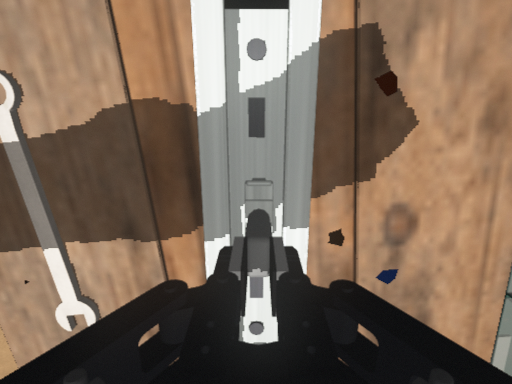

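Emit:
step_arm(increments=[{"delta_pos": [0.2,-0.1,0],"roll": 0},{"delta_pos": [0,0,0],"roll": 0},{"delta_pos": [0,0,0],"roll": -0.1},{"delta_pos": [0,0,0],"roll": -0.13},{"delta_pos": [0,0,0],"roll": -0.13}])

```text
time: 8.8
eef_pos: [0.55, 0.035, 0.0529]
eef_rot: [1.005, 1.326, -1.005]
contact_force: [0.2, -0.3, 4.4]
finger_gap: 0.134
```

Emit:
step_arm(increments=[{"delta_pos": [0,0,0],"roll": -0.13},{"delta_pos": [0,0,0],"roll": -0.13},{"delta_pos": [0,0,0],"roll": -0.13},{"delta_pos": [0,0,0],"roll": -0.13},{"delta_pos": [0,0,0],"roll": -0.13}])

```text
time: 9.3
eef_pos: [0.5491, 0.0345, 0.0526]
eef_rot: [0.506, 1.512, -0.508]
contact_force: [-1.3, 0.3, 5.7]
finger_gap: 0.131
```

Emit:
step_arm(increments=[{"delta_pos": [0,0,0],"roll": -0.13},{"delta_pos": [0,0,0],"roll": -0.13},{"delta_pos": [0,0,0],"roll": -0.13},{"delta_pos": [0,0,0],"roll": -0.17},{"delta_pos": [0,0,0],"roll": 0}])

```text
time: 9.8
eef_pos: [0.549, 0.0343, 0.0523]
eef_rot: [0.087, 1.571, -0.087]
contact_force: [-1.0, -0.7, 4.6]
finger_gap: 0.133
```

Run:
```python
from h import *
plan([.5504,.0337,.053],84.7)
s=robot.read_state();print(s['moment'])
c,f=cam('wrist');cv2.imwrite('pics/w8.png',c['color'][...,::-1])
c,f=cam('scene');cv2.imwrite('pics/s8.png',cv2.resize(c['color'][120:270,150:350,::-1],None,fx=4,fy=4))
```

```text
tool
 [[-0.002  0.111  0.994]
 [-0.     0.994 -0.111]
 [-1.    -0.001 -0.002]] 
pos [0.549  0.0343 0.0523] yaw_y 83.65 j7 0.66580179888431 gap 0.1329798998980969 F [-1.01 -0.69  4.6 ] t 9.8
delta cm [-0.07 -0.05  0.15] dyaw deg 1.05 roll (tool x down => -dyaw) -0.018
[-0.18338458  0.00364526  0.03867288]
```

View pics/w8.png

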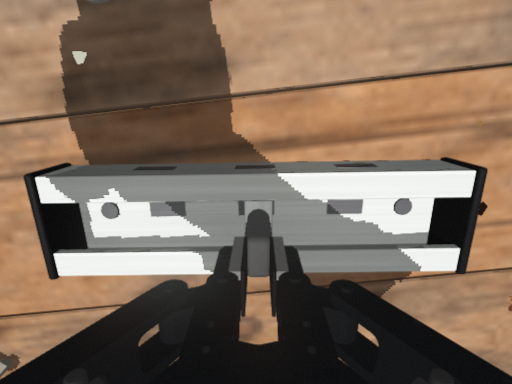

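View pics/s8.png

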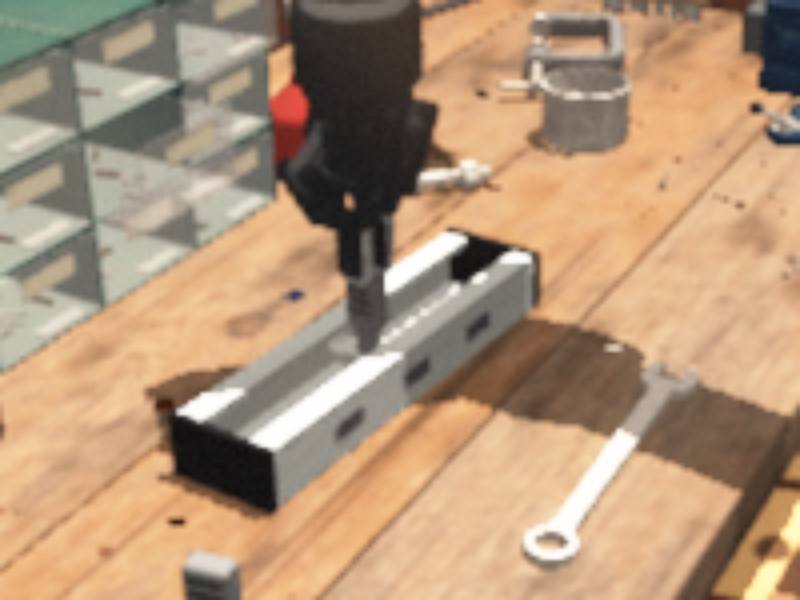

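The plate is now across the slot with its ends under both lips. Centre it slightly, ease up into the grooves, then release.

Emit:
step_arm(increments=[{"delta_pos": [0,0,0.1],"roll": -0.018},{"delta_pos": [-0.2,0,0],"roll": 0},{"delta_pos": [-0.2,0,0],"roll": 0},{"delta_pos": [-0.2,0,0],"roll": 0},{"delta_pos": [0,0,0],"roll": 0}])

```text
time: 10.4
eef_pos: [0.5503, 0.0344, 0.0587]
eef_rot: [0.074, 1.571, -0.075]
contact_force: [-2.1, 0.0, 3.4]
finger_gap: 0.137
```

Run:
```python
from h import *
plan([.5504,.0337,.0606],84.7)
```

```text
tool
 [[-0.001  0.095  0.995]
 [-0.001  0.995 -0.095]
 [-1.    -0.001 -0.001]] 
pos [0.5503 0.0344 0.0587] yaw_y 84.55 j7 0.6878459557022892 gap 0.1368471820689947 F [-2.06  0.01  3.37] t 10.4
delta cm [-0.19 -0.07  0.02] dyaw deg 0.15 roll (tool x down => -dyaw) -0.003
```

Emit:
step_arm(increments=[{"delta_pos": [-0.2,0,0],"roll": 0},{"delta_pos": [0,0,0],"roll": 0},{"delta_pos": [0,0,0],"roll": 0}])

```text
time: 10.7
eef_pos: [0.5506, 0.0344, 0.0605]
eef_rot: [0.074, 1.571, -0.075]
contact_force: [-1.4, -0.8, 4.3]
finger_gap: 0.132
```

Emit:
step_arm(increments=[{"delta_pos": [0,0,0],"roll": 0},{"delta_pos": [0,0,0],"roll": 0},{"delta_pos": [0,0,0],"roll": 0},{"delta_pos": [0,0,0],"roll": 0},{"delta_pos": [0,0,0],"roll": 0}], jaw=5)

```text
time: 11.2
eef_pos: [0.5513, 0.0347, 0.0607]
eef_rot: [0.075, 1.569, -0.074]
contact_force: [0.5, 0.8, 0.5]
finger_gap: 0.584
```

Emit:
step_arm(increments=[{"delta_pos": [-1,0,0],"roll": 0},{"delta_pos": [-2,0,0],"roll": 0},{"delta_pos": [-3,0,0],"roll": 0},{"delta_pos": [-4,0,0],"roll": 0},{"delta_pos": [-4,0,0],"roll": 0}])

```text
time: 11.7
eef_pos: [0.5508, 0.0348, 0.2027]
eef_rot: [0.074, 1.57, -0.074]
contact_force: [1.7, -0.2, -0.1]
finger_gap: 0.583
```

Run:
```python
from h import *
plan([.5504,.0337,.0606],84.7)
for n in ('wrist','top'):
    c,f=cam(n);cv2.imwrite(f'pics/{n}9.png',c['color'][...,::-1])
    w=world(c,f).reshape(-1,3);q=w[np.hypot(w[:,0]-.5503,w[:,1]-.0337)<.02];k=q[(q[:,2]>.06)&(q[:,2]<.125)]
    if len(k): print(n,len(k),k[:,2].max(),cv2.minAreaRect(k[:,:2].astype(np.float32)))
    t=k[k[:,2]>.088]
    if len(t): print('top of grip',np.median(t,0),cv2.minAreaRect(t[:,:2].astype(np.float32)))
    p=q[(q[:,2]>.028)&(q[:,2]<.04)];print('plate z',len(p),np.median(p[:,2]) if len(p) else 0)
    k=w[(np.hypot(w[:,0]-.449,w[:,1]-.33)<.05)&(w[:,2]>.06)]
    if len(k):print('short',np.median(k,0))
c,f=cam('scene');cv2.imwrite('pics/s9.png',cv2.resize(c['color'][120:270,150:350,::-1],None,fx=4,fy=4))
```

```text
tool
 [[-0.     0.094  0.996]
 [ 0.     0.996 -0.094]
 [-1.     0.    -0.   ]] 
pos [0.5508 0.0348 0.2027] yaw_y 84.61 j7 0.8522376360308681 gap 0.5833080549389016 F [ 1.7  -0.18 -0.15] t 11.7
delta cm [14.21 -0.12 -0.02] dyaw deg 0.09 roll (tool x down => -dyaw) -0.002
wrist 424 0.09649937917535123 ((0.5505750179290771, 0.035300374031066895), (0.014679036103188992, 0.024212947115302086), 85.54059600830078)
top of grip [0.54952862 0.03520398 0.09422441] ((0.5505703687667847, 0.03526464104652405), (0.014007852412760258, 0.02421886846423149), 85.03804016113281)
plate z 204 0.03540672499721248
top 47 0.10115000581057387 ((0.5505917072296143, 0.034918054938316345), (0.014741434715688229, 0.02346707321703434), 82.60084533691406)
top of grip [0.55028345 0.03481466 0.09384632] ((0.5505696535110474, 0.0347808338701725), (0.023751815780997276, 0.01185235008597374), 1.248277187347412)
plate z 34 0.03656566188156041
short [0.44946395 0.3291406  0.0965504 ]
```

View pics/wrist9.png

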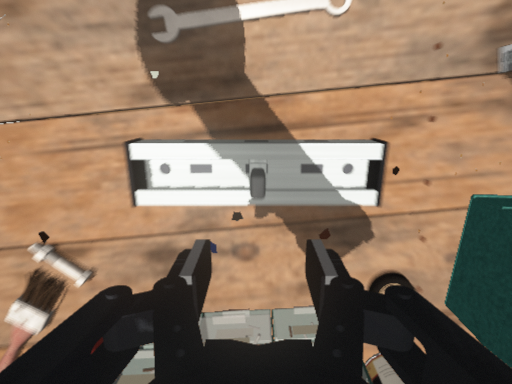

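View pics/s9.png

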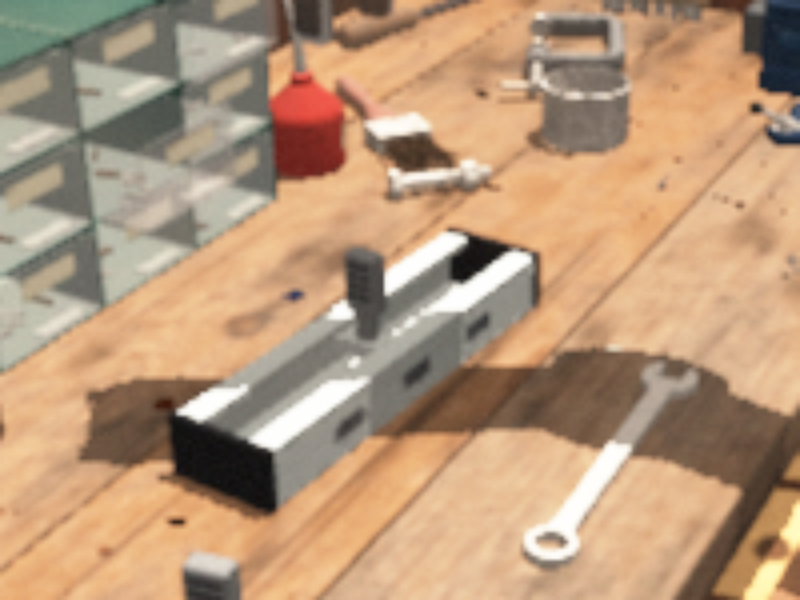

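The nut is caught: the grip top is at about 94–95 mm (so the origin is about 5 mm down), it stands on the centreline, and its yaw is about -5°, square to the channel. The short nut hasn't moved. Handing in.

Run:
```python
from h import *
print(robot.read_state()['joint_velocities'].round(3)); print(robot.hand_in())
```

```text
[-0.009  0.047  0.051  0.068  0.012 -0.009 -0.007]
the job is handed in; nothing more can be done
None
```

I fitted the long nut in the channel at mid-length and handed the job in at about 12 s; hand-in reported no verdict. I lowered it through the slot with its plate along it, pressed it to about 13 mm below the channel's origin and twisted it 90°. Then I eased it up into the lips, released it and pulled the gripper clear.

**Long nut:** It is about 1 mm from the channel's centre. The grip top at 94–95 mm puts its origin about 5 mm below the channel's. It looks upright in the pictures, but I did not measure its tilt.

**Squareness:** The wrist view puts the plate within about 1° of square. The top view gave 2–7° from only a few pixels, still inside the 15° limit.

**Short nut:** The top view shows it in the same place as at the start, within 1 mm.

**Checks that disagreed:** The top and wrist views differed by up to 2 mm, within the calibration. One force reading while pressing was about 1–2 N above what the spring should give.

**Refused moves:** My first four move calls were refused as invalid input because each row needed both fields. Nothing moved.

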